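# Unlatch the contact grill and hold its lid open

### The job

The contact grill on the bench is latched shut. Grip the black sliding handle at its front, pull it sideways along its bar against the spring so that the brass bolt comes out of the keeper plate, then with the handle still in your grip lift the lid smoothly, never flinging it or letting it drop, to about half open (roughly 30 degrees). Finish while holding it there by the handle, still, so that a colleague can put the rolls in: nothing else props the lid, and the tub, plate, rolls, spatula and tape roll on the bench are left as they are.

Things in the scene. Friction and masses are not known exactly. Their poses are not given: they have to be found in the camera images.
- grill: Electric contact grill, heavy, does not move: brushed steel, 300 wide (its y) x 300 deep (its x), 168 high with the lid shut. Origin: centre of its underside, on the bench; z up; its -x axis points out of the front, where the handle is, +x to the hinge at the back; -y is the end with the keeper plate. Lid front face at x -135; handle brackets (12 thick, 22 high) run forward from it, inner faces at y +-67.
- handle_grip: Black grip sleeve of the lid's handle: round tube 24 diameter, 110 long, lying along the grill's y; red collars 34 diameter, 8 long at both ends (94 of plain tube between). Origin: middle of the tube, on its axis; lid shut: x -185, y -10, z 160 in the grill's frame. It slides along its bar, carrying the bolt, and turns freely about it, so the hand need not tilt as the lid rises.
- latch (a joint): How far the sleeve is pulled along its bar, m: 0 at rest (bolt home), up to 0.020 at its stop. Pulling is towards the grill's +y, away from the keeper plate. The spring pulls back with 5 N at 0, 9 N at 0.012, 12 N at 0.020. The bolt is out of the keeper from 0.010 on (pull 0.014 or more to be sure); let go, it springs back.
- lid (a joint): Lid opening angle, rad: 0 shut, stop at 1.05. Hinge axis along the grill's y through x 165, z 125 in its frame: the handle is 350 in front of it and 35 above when shut, and rises on an arc about it, up and towards the back. The lid falls shut when let go; lifting at the handle takes about 5 to 9 N. With the bolt in the keeper it gives only about 0.01.
- keeper_hole (a point): Centre of the 16 mm hole in the keeper, a fixed upright steel plate (8 thick, 40 across, top edge 186 above the bench) at the -y end of the handle: x -185, y -96, z 160 in the grill's frame. The brass bolt, 10 diameter, sits in it. From a lid angle of 0.1 rad the bolt has passed above the plate and the sleeve may spring back.
- open_tub: Empty clear plastic tub, 124 x 104 x 55 high, open on top, standing on the bench in front of the grill's handle side; origin at the centre of its underside. A bystander: leave it alone.
- plate: White plate, 230 diameter, 22 high, with two bread rolls; origin at the centre of its underside. A bystander: leave it alone.
- roll_a: Bread roll on the plate, 60 diameter, 37 high; origin at its underside. A bystander: leave it alone.
- roll_b: The other bread roll on the plate, same size; origin at its underside. A bystander: leave it alone.
- spatula: Spatula lying on the bench beside the grill, along its own x axis. A bystander: leave it alone.
- tape_roll: Orange tape roll, 96 diameter, 50 high; origin at its underside. A bystander: leave it alone.

How it is judged:
On the way, in this order (a step that is already met when the one before it is completed fails the run):
1. the sleeve, in the fingers, is pulled sideways until the bolt is out of the keeper, the lid still shut (value of joint latch above 0.0105 m and value of joint lid below 0.04 rad and contact force between the fingers and handle_grip above 2 N), for 0.1 s.
2. the lid is lifted clear of the keeper by its handle (value of joint lid above 0.12 rad and contact force between the fingers and handle_grip above 2 N), for 0.1 s.
At the end, for the whole second after the job is handed in: The lid is held still between 0.38 and 0.72 rad open (22 to 41 degrees) with the fingers on the sliding handle (over 2 N), slower than 0.1 rad/s; no other part of the arm rests against the grill, and the bystanders stand where they were (value of joint lid between 0.38 and 0.72 rad and velocity of joint lid between -0.1 and 0.1 rad/s and contact force between the fingers and handle_grip above 2 N and contact force between the arm and grill below 1 N); the arm keeps its last pose, push and grip.
It fails at once if the lid is flung up or let drop (faster than 1.5 rad/s) (velocity of joint lid above 1.5 rad/s or velocity of joint lid below -1.5 rad/s).
It fails at once if a bystander is moved by more than 30 mm (distance of any of open_tub, plate, roll_a, roll_b, spatula, tape_roll from where it was at the start of the episode above 0.03 m).
It also fails if it takes over 38 s, if anything falls off the work surface, if the arm or the gripper's body presses on something with over 40 N, if the wrist force passes 120 N, or if a joint passes its speed limit or range.

### The arm

A 6-joint arm with a two-finger parallel gripper is mounted at the origin on the work surface. World frame = base frame: x ahead of the robot, y to its left, z up, the work surface at z = 0. Lengths are in m, angles in rad, forces in N, time in s.
With the tool pointing down it reaches from about 0.3 to 0.775 m from the base axis. Payload 14.6 kg.
Tool frame: the origin (TCP) lies between the finger pads; the fingertips stand 11 mm ahead of it and the grasp point (between the pads) lies 8 mm behind it; z points along the fingers, x is the direction in which the jaws open and shut, and the axes are right-handed (so a half turn about z gives the same grasp; the last joint's range is limited). The gripper opens to 94 mm and grips with 3 to 60 N. Pads are 16 mm wide; open, the fingers measure 119 mm over their backs; the gripper's body (75 mm by 177 mm) begins 78 mm behind the grasp point.
Start: joints at [1.155, 0.3, 1.521, -0, 1.321, -0.067], TCP at [0.188, 0.517, 0.216] pointing down, gripper open.
Joint ranges: [-3.03, 3.03], [-0.79, 2.21], [0.23, 2.52], [-1.04, 4.18], [0, 3.07], [-2.55, 2.55]. Speed limits (rad/s): [2.22, 2.22, 2.57, 3.14, 3.14, 3.14].

### API

Orientations are given as [roll, pitch, yaw] about the fixed x, y, z axes, in that order (R = Rz(yaw) Ry(pitch) Rx(roll)).
In Python, from bench import * gives the robot as it stands.
- The arm moves only by the tool servo_tool, never from a script. Its argument "series" is one flat list of numbers, 6 for each row, row after row: the shift along the tool's x, y, z in mm, then the turn, a rotation vector about the tool's x, y, z in degrees. In form: [tx, ty, tz, wx, wy, wz, tx, ty, tz, wx, wy, wz, ...]. A call has 1 to 8 rows; each row shifts and turns the pose as measured when the row begins, along the tool's axes as they then stand; what a row does not reach is not made up. A row lasts 1/8 s, in which the tool goes at most 62.5 mm and 10.7 degrees, less where a joint would pass 70% of its speed; a pose out of reach is approached as far as the arm can. A call with a gripper value outside its range is refused whole. "hand" is the closure, from -1 (fully open) to 1 (shut), set as the call begins (left out, the last holds). The fingers move at their own pace and stop on an object; the grip force is fixed at half the most. Time passes only in rows, so rows that do not move let the fingers close. It gives the time, the measured TCP pose, the force and the opening at its end, in the units of the state.
- observe(): the state, without advancing time (a new reading comes with each control period).
- read_camera(name): name is "scene" or "top" or "wrist"; returns a dict with "image" (420x560x3 uint8, blue, green, red), "range_z" (420x560 float32, m along the optical axis (not along the pixel's ray), 0 where there is no reading), "vertical_fov" (degrees; the focal length in pixels is half the picture's height over the tangent of half this angle, whatever the lens; pixels are square), "cx", "cy" (the principal point, pixels), "k1" (the pictures are not rectified: a ray, as slopes to the right and down, at radius r is drawn at 1 + k1 r^2 times it, then the intrinsics apply), "xyz" and "orientation" of the camera in the world. Camera axes: x right, y down, z forward; pixel columns grow to the right and rows downward; lengths in m; the calibration is good to about 2 mm. A picture is of the moment at which its call begins.
- hand_in(): hands the job in, once; it reports no verdict.
Trained networks look in the newest picture that a camera, given by its name, has taken for a name from the list of things; names that differ only in an ending like _2 or _b are one class to them, and where a whole thing is asked for, a point or a joint stands for the part that bears it (a point fixed in the world has none). Each returns a list of dicts, best first, with "score" (0 to 1); they miss things now and then, are a little off and sometimes report something else, mostly with a low value. They report only what shows in the picture. A call takes as long as a camera call.
- cut_out(camera, label): "region" (420x560 bool, what is visible of it) and "rect" ([left, top, width, height] in pixels, round what is visible of it).
The state is a dict: "clock": time; "q": joint angles; "joint_vel": joint speeds; "tau": joint torques, N m; "tcp_pos": TCP position; "tcp_rot": TCP orientation; "ft_force": force on the tool from outside, world axes, zero at the start; "torque": the same for the moment, N m; "opening": opening from 0.0 (shut) to 1.0 (fully open).
Only numpy, scipy, OpenCV 4.12 (cv2) and the standard library are available. Lean on these libraries where they do the work, as an engineer would, in place of code of your own. Each camera call takes 0.05 s, during which the arm holds its last target. There are 200 camera calls.

## Working session

There is one attempt and no reset: what is moved stays moved. The work goes in short steps, Python scripts to look and compute and a tool call to move; the robot and the scene stay as the last step left them, time stands still between calls to the robot, and variables do not carry over. Pictures are saved under pics/ and viewed, about 8 in all and at most 12, crops included, and the job is handed in when it is done.

Besides the shell and the picture viewer there is one more tool, called after "Call:" in YAML: its name, and indented under it one key for each argument. servo_tool: Moves the arm, as the interface text tells. Its arguments: {"type":"object","properties":{"series":{"type":"array"},"hand":{"type":"number"}},"required":["series"]}

```bash
mkdir -p pics; cat > h.py <<'E'
from bench import *
import numpy as np, cv2
from scipy.spatial.transform import Rotation as R
def pts(c, vu=None):
    """world points for all pixels (HxWx3), NaN where no depth"""
    h,w=c["range_z"].shape
    f=h/2/np.tan(np.radians(c["vertical_fov"])/2)
    u,v=np.meshgrid(np.arange(w),np.arange(h))
    K=np.array([[f,0,c["cx"]],[0,f,c["cy"]],[0,0,1]])
    p=np.stack([u,v],-1).reshape(-1,1,2).astype(np.float64)
    n=cv2.undistortPoints(p,K,np.array([c["k1"],0,0,0,0.])).reshape(h,w,2)
    z=c["range_z"].astype(float).copy(); z[z==0]=np.nan
    P=np.dstack([n[...,0]*z,n[...,1]*z,z])
    return P@R_(c).T+np.array(c["xyz"])
def R_(c):
    o=np.array(c["orientation"],float)
    return R.from_euler("xyz",o).as_matrix() if o.size==3 else o.reshape(3,3)
E
python3 - <<'E'
from h import *
s=observe(); print({k:np.round(v,3) for k,v in s.items()})
for n in ("scene","top"):
    c=read_camera(n); cv2.imwrite(f"pics/{n}1.png",c["image"]); print(n,c["xyz"],c["orientation"],c["vertical_fov"],c["k1"])
    P=pts(c)
    for l in ("handle_grip","grill","open_tub","plate","spatula","tape_roll","keeper_hole"):
        for d in cut_out(n,l)[:2]:
            q=P[d["region"]]; q=q[~np.isnan(q[:,0])]
            if len(q): print(l,round(d["score"],2),d["rect"],"med",np.median(q,0).round(3),"p2",np.percentile(q,2,axis=0).round(3),"p98",np.percentile(q,98,axis=0).round(3))
E
```

```text
{'clock': np.float64(0.0), 'q': array([ 1.155,  0.3  ,  1.522, -0.   ,  1.321, -0.067]), 'joint_vel': array([-0.001,  0.   , -0.   ,  0.   ,  0.   , -0.001]), 'tau': array([-3.0000e-03, -5.3180e+01, -3.5273e+01,  7.1000e-02,  2.5000e-02,
       -0.0000e+00]), 'tcp_pos': array([0.188, 0.517, 0.216]), 'tcp_rot': array([-3.142e+00,  1.000e-03,  1.222e+00]), 'ft_force': array([ 0.541, -0.531,  0.459]), 'torque': array([-0.027, -0.046, -0.064]), 'opening': np.float64(1.002)}
scene [1.20172488 0.64381995 0.85251199] [-2.25457157  0.01576227  2.42892967] 57.800522221175804 0.002938033637493711
handle_grip 0.75 [269.7, 173.6, 33.9, 18.4] med [ 0.556 -0.093  0.168] p2 [ 0.506 -0.109  0.153] p98 [ 0.61  -0.079  0.176]
handle_grip 0.57 [228.8, 229.0, 47.8, 58.9] med [0.762 0.011 0.004] p2 [ 0.737 -0.188 -0.   ] p98 [0.803 0.066 0.021]
grill 0.71 [254.4, 172.5, 148.0, 131.0] med [0.621 0.139 0.159] p2 [ 0.44  -0.114  0.001] p98 [0.732 0.271 0.171]
open_tub 0.85 [252.3, 160.9, 42.6, 27.8] med [ 0.422 -0.336  0.039] p2 [ 0.369 -0.368  0.003] p98 [ 0.49  -0.265  0.058]
plate 0.71 [190.7, 170.7, 63.
[... 1054 characters left out ...]
86 [362.6, 269.8, 39.9, 47.2] med [ 0.43  -0.322  0.007] p2 [ 0.371 -0.366 -0.001] p98 [ 0.487 -0.263  0.058]
open_tub 0.36 [164.3, 170.5, 149.8, 122.2] med [0.561 0.074 0.166] p2 [ 0.43  -0.099  0.153] p98 [0.703 0.216 0.172]
plate 0.79 [368.3, 193.8, 74.8, 76.4] med [ 0.615 -0.398  0.012] p2 [ 0.511 -0.5    0.001] p98 [ 0.717 -0.292  0.024]
spatula 0.91 [252.2, 166.2, 89.3, 23.3] med [0.762 0.002 0.005] p2 [ 0.729 -0.192 -0.001] p98 [0.801 0.065 0.022]
tape_roll 0.98 [414.1, 272.2, 33.5, 35.7] med [ 0.442 -0.467  0.046] p2 [ 0.397 -0.51   0.005] p98 [ 0.485 -0.418  0.054]
keeper_hole 0.88 [164.9, 171.9, 154.1, 125.5] med [0.559 0.079 0.165] p2 [ 0.422 -0.102  0.043] p98 [0.706 0.26  0.172]
```

```bash
python3 - <<'E'
from h import *
c=read_camera("top"); P=pts(c); im=c["image"]
Q=P.reshape(-1,3); m=(Q[:,2]>0.155)&(Q[:,2]<0.2)&(Q[:,0]>.35)&(Q[:,0]<.8)&(Q[:,1]>-.2)&(Q[:,1]<.35)
q=Q[m]; print(len(q)); 
# height-map, 2mm
g=cv2.resize(im[120:330,140:360],None,fx=3.6,fy=2.8,interpolation=cv2.INTER_CUBIC)
cv2.imwrite("pics/topc.png",g)
d=cut_out("top","handle_grip")[0]; r=P[d["region"]]; r=r[(r[:,2]>0.16)]
xy=r[:,:2]; ce=xy.mean(0); u=np.linalg.svd(xy-ce)[2][0]; t=(xy-ce)@u
print("handle",ce,u,np.degrees(np.arctan2(u[1],u[0])),np.percentile(t,[0,2,50,98,100]),r[:,2].max())
lid=q[(q[:,1]>-.06)]; print("lid rect",cv2.minAreaRect(lid[:,:2].astype(np.float32)), np.median(lid[:,2]))
c=read_camera("scene"); cv2.imwrite("pics/scenec.png",cv2.resize(c["image"][140:320,180:420],None,fx=3.3,fy=3.3,interpolation=cv2.INTER_CUBIC))
E
```

```text
11240
handle [ 0.55346076 -0.097261  ] [-0.98979613  0.14249076] 171.8079986580796 [-0.05788196 -0.05346939 -0.00024271  0.05339964  0.05422027] 0.1790893559933897
lid rect ((0.5677897334098816, 0.07206182181835175), (0.2838723361492157, 0.28411099314689636), 82.20606994628906) 0.16614731378175862
```

View pics/topc.png

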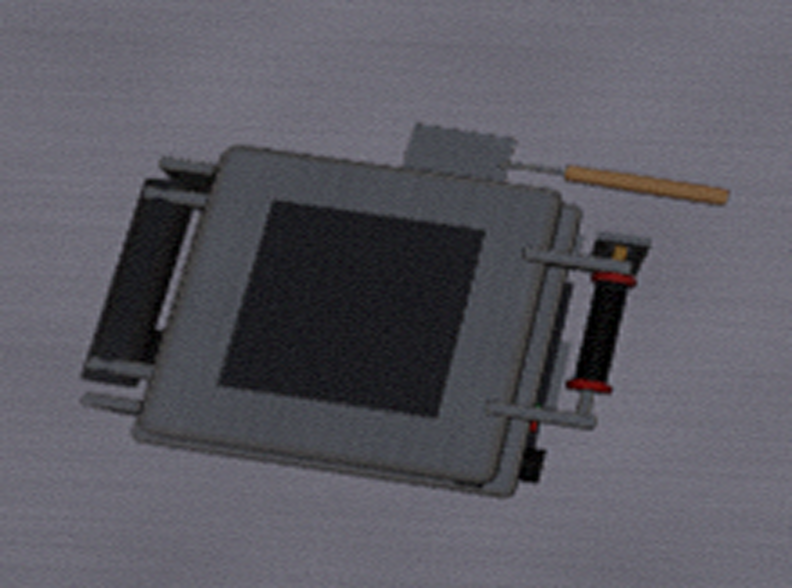

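View pics/scenec.png

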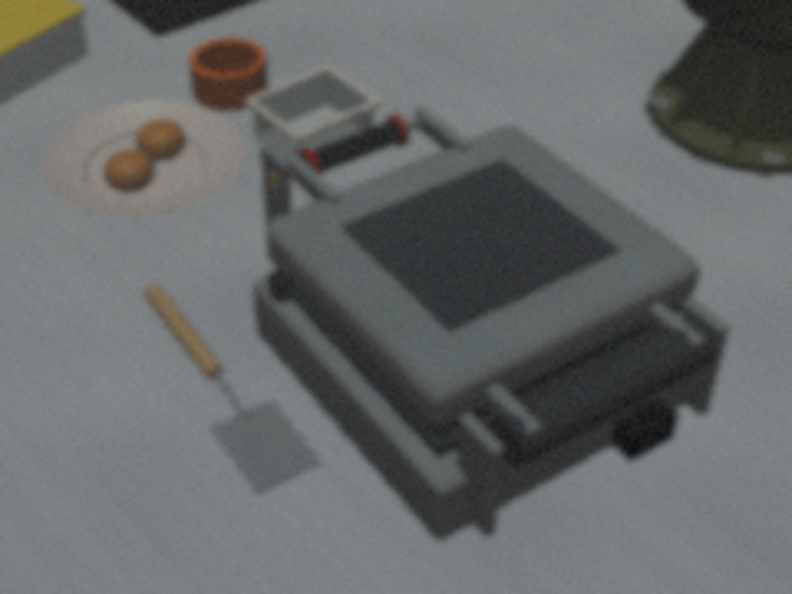

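The top crop shows the handle at about (605,335), with the brass bolt and keeper at its upper end (620,250), which is world +x. The pull is therefore towards world -x, and the front faces world -y. In the scene crop the tub is at (315,105), well in front of the handle. The lid-rectangle and handle estimates agree: grill yaw about 82°, handle offset y -9.5 mm.

Call:
servo_tool:
  series: [0,0,-45,0,0,0,0,0,-45,0,0,0,-38,44,0,0,0,0,-38,44,0,0,0,0,-38,44,0,0,0,0,-38,44,0,0,0,0,-38,44,0,0,0,0,-38,44,0,0,0,-4]
  hand: -0.1

```text
clock: 1.95
tcp_pos: [0.3612, 0.2057, 0.3097]
tcp_rot: [3.139, -0.001, 1.299]
ft_force: [0.1, 0.8, -0.9]
opening: 0.553
```

```bash
cat >> h.py <<'E'
def delta(target, yaw=None):
    s=observe(); r=R.from_euler("xyz",s["tcp_rot"])
    d=r.inv().apply(np.array(target)-s["tcp_pos"])*1000
    w=None
    if yaw is not None:
        w=np.degrees((r.inv()*R.from_euler("xyz",[np.pi,0,yaw])).as_rotvec()).round(1)
    print("t",round(float(s["clock"]),2),"tcp",s["tcp_pos"].round(4),"rot",s["tcp_rot"].round(3),"F",s["ft_force"].round(1),"op",round(float(s["opening"]),3),"q",s["q"].round(2))
    print("shift mm",d.round(1),"turn",w)
E
python3 -c "
from h import *
delta([.526,-.0934,.27],np.radians(82))"
```

```text
t 1.95 tcp [0.3612 0.2057 0.3097] rot [ 3.139e+00 -1.000e-03  1.299e+00] F [ 0.1  0.8 -0.9] op 0.553 q [ 0.43 -0.07  1.72 -0.    1.49 -0.87]
shift mm [-243.9  238.9   40. ] turn [ 0.1 -0.  -7.6]
```

Call:
servo_tool:
  series: [-40,40,0,0,0,-1.3,-40,40,0,0,0,-1.3,-40,40,0,0,0,-1.3,-40,40,10,0,0,-1.3,-40,40,10,0,0,-1.2,-40,36,10,0,0,-1.2,0,0,0,0,0,0]

```text
clock: 2.82
tcp_pos: [0.546, -0.0927, 0.2798]
tcp_rot: [3.137, -0.002, 1.433]
ft_force: [-0.3, 0.6, 0.5]
opening: 0.55
```

```bash
python3 - <<'E'
from h import *
c=read_camera("wrist"); cv2.imwrite("pics/w1.png",c["image"]); P=pts(c); print(c["xyz"])
for d in cut_out("wrist","handle_grip")[:2]:
    r=P[d["region"]]; r=r[~np.isnan(r[:,0])&(r[:,2]>0.155)]
    print(d["score"],d["rect"],len(r))
    if len(r)<20: continue
    ce=r.mean(0); u=np.linalg.svd(r[:,:2]-ce[:2])[2][0]; t=(r[:,:2]-ce[:2])@u
    print("handle",ce,np.degrees(np.arctan2(u[1],u[0])),np.percentile(t,[1,99]),np.percentile(r,[2,98],axis=0),"top at",r[r[:,2]>r[:,2].max()-.006].mean(0))
# height profile across handle at grip, along grill x
g=np.array([np.cos(np.radians(82)),np.sin(np.radians(82))]);y=np.array([-g[1],g[0]])
rel=P[...,:2]-np.array([.5535,-.0973]); a=rel@g;b=rel@y
for lo in range(-60,70,10):
    m=(a>lo/1e3)&(a<lo/1e3+.01)&(b>.015)&(b<.045); z=P[...,2][m]
    if m.sum(): print(lo,m.sum(),np.nanmax(z).round(3),np.nanmedian(z).round(3))
delta([.526,-.0934,.152],np.radians(82))
E
```

```text
[ 0.46632507 -0.08150711  0.44727043]
0.66 [255.0, 153.6, 36.1, 128.4] 3590
handle [ 0.55296714 -0.09862204  0.16967187] -8.28176979993995 [-0.05267653  0.05570123] [[ 0.50100309 -0.11680741  0.16133603]
 [ 0.60720677 -0.08110988  0.17622611]] top at [ 0.55009727 -0.09824649  0.17360402]
-60 1576 0.385 0.382
-50 2749 0.391 0.389
-40 6174 0.391 0.389
-30 7996 0.393 0.383
-20 1948 0.394 0.382
-10 2129 0.394 0.382
0 2151 0.393 0.382
10 1876 0.393 0.382
20 2236 0.393 0.382
30 9482 0.394 0.383
40 6024 0.394 0.389
50 2100 0.394 0.383
60 1758 0.385 0.382
t 2.92 tcp [ 0.5453 -0.0901  0.2814] rot [ 3.135e+00 -2.000e-03  1.435e+00] F [-0.5  0.6  0.3] op 0.55 q [-0.23  0.26  1.42  0.    1.45 -1.67]
shift mm [ -6.1 -19.6 129.3] turn [ 0.4 -0.1  0.2]
```

View pics/w1.png

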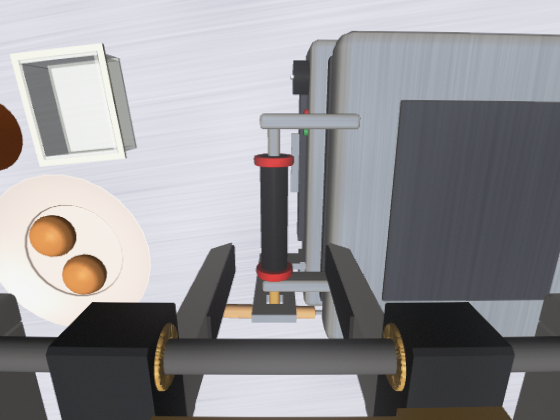

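The wrist view shows the sleeve at columns 262–288, rows 160–270, lying between the fingers, with the keeper at (275,300) and the tub and plate off to the left. Its position agrees with the top camera to about 1 mm. I'm descending onto the half towards the pull side.

Call:
servo_tool:
  series: [-6,-19,20,0,0,0,0,0,30,0,0,0,0,0,30,0,0,0,0,0,25,0,0,0,0,0,0,0,0,0]

```text
clock: 3.55
tcp_pos: [0.525, -0.0872, 0.1784]
tcp_rot: [3.127, -0.002, 1.441]
ft_force: [-0.1, -0.1, 0.6]
opening: 0.551
```

```bash
python3 - <<'E'
from h import *
c=read_camera("wrist"); P=pts(c)
g=np.array([np.cos(np.radians(82)),np.sin(np.radians(82))]);y=np.array([-g[1],g[0]])
rel=P[...,:2]-np.array([.5535,-.0975]); a=rel@g;b=rel@y; z=P[...,2]
for lo in range(-60,60,10):
    m=(a>lo/1e3)&(a<lo/1e3+.01)&(b>.015)&(b<.055)&(z<.2)
    if m.sum(): print(lo,m.sum(),np.nanmax(z[m]).round(3),np.nanmedian(z[m]).round(3))
delta([.526,-.094,.152],np.radians(82))
E
```

```text
-60 360 0.002 -0.0
-50 365 0.002 -0.0
-40 423 0.2 -0.0
-30 752 0.2 0.179
-20 838 0.2 0.168
-10 1272 0.177 0.171
0 1421 0.178 0.17
10 534 0.172 0.04
20 425 0.052 0.041
30 1400 0.2 0.085
40 1191 0.2 0.087
50 1693 0.166 0.161
t 3.6 tcp [ 0.5257 -0.0874  0.1797] rot [ 3.125e+00 -1.000e-03  1.441e+00] F [-0.8 -0.1 -0.1] op 0.548 q [-0.24  0.29  1.63  0.    1.21 -1.68]
shift mm [-6.5  0.7 27.7] turn [ 1.  -0.1  0.6]
```

Call:
servo_tool:
  series: [-6,0,8,1,0,0.5,0,0,20,0,0,0,0,0,0,0,0,0]

```text
clock: 3.98
tcp_pos: [0.5261, -0.0935, 0.1544]
tcp_rot: [3.139, -0.001, 1.432]
ft_force: [-0.5, -0.0, -0.4]
opening: 0.554
```

```bash
python3 -c "
from h import *
delta([.526,-.094,.152],np.radians(82))"
```

```text
t 3.98 tcp [ 0.5261 -0.0935  0.1544] rot [ 3.139e+00 -1.000e-03  1.432e+00] F [-0.5 -0.  -0.4] op 0.554 q [-0.25  0.32  1.64  0.    1.17 -1.68]
shift mm [-0.5 -0.   2.4] turn [ 0.1 -0.   0.1]
```

Close the fingers.

Call:
servo_tool:
  series: [0,0,2,0,0,0,0,0,0,0,0,0,0,0,0,0,0,0,0,0,0,0,0,0,0,0,0,0,0,0]
  hand: 1

```text
clock: 4.6
tcp_pos: [0.5266, -0.0952, 0.1546]
tcp_rot: [3.137, 0.002, 1.432]
ft_force: [1.1, 2.0, -2.9]
opening: 0.252
```

```bash
python3 -c "
from h import *
d=17*np.array([np.cos(np.radians(172)),np.sin(np.radians(172))])/1e3
delta([.526+d[0],-.094+d[1],.153],np.radians(82))"
```

```text
t 4.6 tcp [ 0.5266 -0.0952  0.1546] rot [3.137e+00 2.000e-03 1.432e+00] F [ 1.1  2.  -2.9] op 0.252 q [-0.25  0.32  1.64 -0.    1.17 -1.68]
shift mm [  1.1 -17.8   1.5] turn [0.3 0.1 0. ]
```

Call:
servo_tool:
  series: [0,-5,0,0,0,0,0,-5,0,0,0,0,0,-5,0,0,0,0,0,-2,0,0,0,0,0,0,0,0,0,0]

```text
clock: 5.22
tcp_pos: [0.5126, -0.0931, 0.1548]
tcp_rot: [3.126, 0.002, 1.432]
ft_force: [8.8, -2.4, -7.2]
opening: 0.246
```

```bash
python3 - <<'E'
from h import *
c=read_camera("wrist"); cv2.imwrite("pics/w2.png",c["image"])
d=17*np.array([np.cos(np.radians(172)),np.sin(np.radians(172))])/1e3
delta([.5266+d[0],-.0952+d[1],.153],np.radians(82))
E
```

```text
t 5.28 tcp [ 0.5127 -0.0931  0.1548] rot [3.126e+00 2.000e-03 1.432e+00] F [10.3 -2.8 -7.8] op 0.244 q [-0.25  0.29  1.69 -0.    1.15 -1.68]
shift mm [-0.1 -3.   1.8] turn [0.9 0.1 0. ]
```

View pics/w2.png

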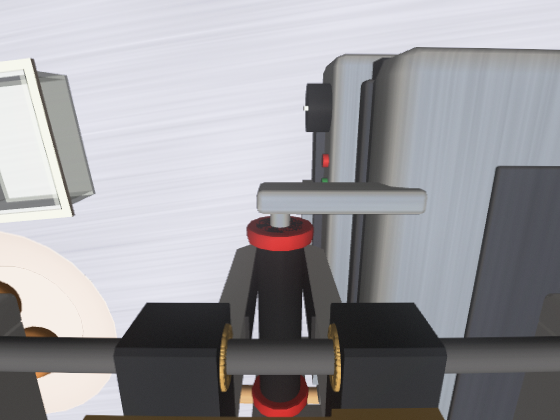

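The wrist view shows the sleeve gripped, with its pull-side collar at (280,232) now near the bracket at row 200. The sideways force is about 10 N after 14 mm of travel, which matches the spring. I'll pull a little further.

Call:
servo_tool:
  series: [0,-4,0,0.5,0,0,0,-1,0,0,0,0,0,-1,0,0,0,0]

```text
clock: 5.65
tcp_pos: [0.5094, -0.0927, 0.155]
tcp_rot: [3.126, 0.002, 1.432]
ft_force: [10.8, -3.6, -8.3]
opening: 0.247
```

```bash
python3 - <<'E'
from h import *
d=17*np.array([np.cos(np.radians(172)),np.sin(np.radians(172))])/1e3
delta([.5266+d[0],-.0952+d[1],.153],np.radians(82))
E
```

```text
t 5.65 tcp [ 0.5094 -0.0927  0.155 ] rot [3.126e+00 2.000e-03 1.432e+00] F [10.8 -3.6 -8.3] op 0.247 q [-0.25  0.28  1.7  -0.    1.15 -1.68]
shift mm [-0.1  0.4  2. ] turn [0.9 0.1 0.1]
```

Call:
servo_tool:
  series: [1,-0.5,-8,0,0,0,1.5,-0.5,-10,0,0,0,1.5,-0.5,-10,0,0,0,2,-0.5,-10,0,0,0]

```text
clock: 6.15
tcp_pos: [0.5104, -0.0867, 0.1934]
tcp_rot: [3.116, 0.003, 1.432]
ft_force: [10.1, -3.1, -8.9]
opening: 0.245
```

```bash
cat >> h.py <<'E'
def arc(th):
    s=observe(); z=s["tcp_pos"][2]-.1546+.160
    print("lid from z",round(float(np.arcsin(np.clip((z-.125)/.3517,-1,1))-.0997),3))
    g=R.from_euler("z",82,degrees=True).apply([1,0,0]); yv=np.array([-g[1],g[0],0])
    f=th+.0997; back=.350-.3517*np.cos(f); up=.3517*np.sin(f)-.035
    delta(np.array([.5266,-.0952,.1546])+.0175*yv+g*back+[0,0,up],np.radians(82))
E
python3 -c "
from h import *
arc(.53)"
```

```text
lid from z 0.112
t 6.15 tcp [ 0.5104 -0.0867  0.1934] rot [3.116e+00 3.000e-03 1.432e+00] F [10.1 -3.1 -8.9] op 0.245 q [-0.24  0.23  1.66 -0.    1.22 -1.67]
shift mm [  59.2    3.1 -133.5] turn [1.4 0.2 0.1]
```

Call:
servo_tool:
  series: [2.5,0,-10,0.3,0,0,2.8,0,-10,0.3,0,0,3,0,-10,0.3,0,0,3.3,0,-10,0.3,0,0,3.6,0,-10,0.3,0,0,4,0,-9.5,0.3,0,0]

```text
clock: 6.9
tcp_pos: [0.516, -0.0685, 0.254]
tcp_rot: [3.136, 0.006, 1.432]
ft_force: [9.0, -4.8, -6.8]
opening: 0.242
```

```bash
python3 -c "
from h import *
arc(.53)"
```

```text
lid from z 0.292
t 6.9 tcp [ 0.516  -0.0685  0.254 ] rot [3.136 0.006 1.432] F [ 9.  -4.8 -6.8] op 0.242 q [-0.2   0.2   1.55 -0.01  1.38 -1.63]
shift mm [ 40.3  -2.9 -73. ] turn [0.3 0.3 0. ]
```

Call:
servo_tool:
  series: [4.5,0,-10,0,0,0,4.8,0,-9.8,0,0,0,5.2,0,-9.5,0,0,0,5.5,0,-9.3,0,0,0,5.8,0,-9,0,0,0,5,0,-7,0,0,0,2.5,0,-3.5,0,0,0,0,0,0,0,0,0]

```text
clock: 7.9
tcp_pos: [0.5243, -0.0383, 0.3127]
tcp_rot: [3.121, 0.014, 1.429]
ft_force: [8.0, -3.6, -7.3]
opening: 0.248
```

```bash
python3 - <<'E'
from h import *
c=read_camera("scene"); cv2.imwrite("pics/s3.png",cv2.resize(c["image"][100:320,160:430],None,fx=2.7,fy=2.7))
arc(.53)
E
```

```text
lid from z 0.481
t 7.95 tcp [ 0.5243 -0.0384  0.3125] rot [3.121 0.014 1.429] F [ 8.  -5.4 -5.7] op 0.248 q [-0.14  0.18  1.45 -0.01  1.49 -1.56]
shift mm [  9.6  -7.1 -14.5] turn [ 1.2  0.8 -0.1]
```

View pics/s3.png

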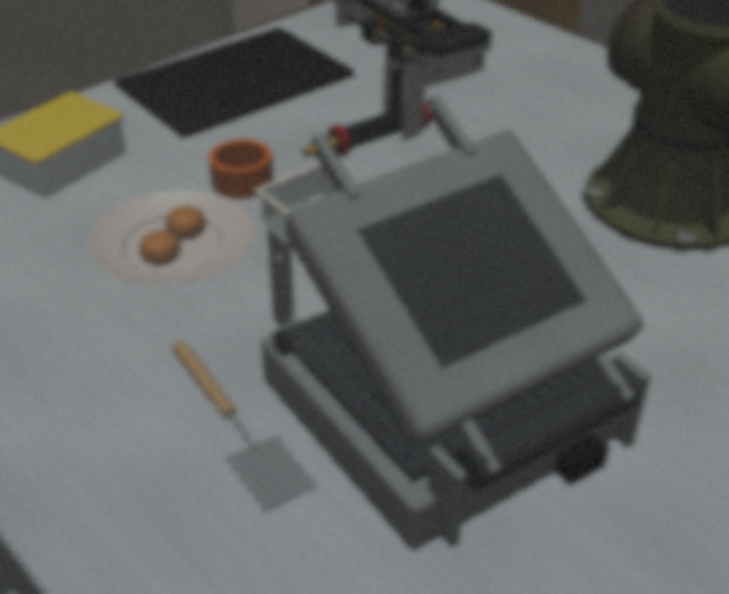

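The scene view shows the lid about half open, the sleeve in the fingers at (410,115), the bolt clear above the keeper, and the tub, plate, rolls, tape and spatula in place. I'll lift slightly towards mid-window, then settle.

Call:
servo_tool:
  series: [4,0,-6,0.4,0,0,4,0,-6,0.4,0,0,2.5,0,-3.5,0,0,0,0,0,0,0,0,0,0,0,0,0,0,0]

```text
clock: 8.57
tcp_pos: [0.5274, -0.0294, 0.3261]
tcp_rot: [3.131, 0.017, 1.428]
ft_force: [7.0, -4.7, -6.3]
opening: 0.252
```

```bash
python3 - <<'E'
from h import *
arc(.53)
old={}
for i in range(3): read_camera("top")
c=read_camera("top"); P=pts(c)
for l in ("open_tub","plate","roll_a","tape_roll","spatula"):
    for d in cut_out("top",l)[:2]:
        q=P[d["region"]]; q=q[~np.isnan(q[:,0])]; print(l,round(d["score"],2),np.median(q,0).round(3),np.percentile(q,2,axis=0).round(3),np.percentile(q,98,axis=0).round(3))
arc(.53); print(observe()["joint_vel"].round(4))
E
```

```text
lid from z 0.528
t 8.57 tcp [ 0.5274 -0.0294  0.3261] rot [3.131 0.017 1.428] F [ 7.  -4.7 -6.3] op 0.252 q [-0.12  0.19  1.41 -0.02  1.53 -1.54]
shift mm [ 0.4 -9.2 -0.7] turn [ 0.6  1.  -0.1]
open_tub 0.63 [ 0.429 -0.322  0.008] [ 0.372 -0.363 -0.   ] [ 0.485 -0.263  0.058]
roll_a 0.66 [ 0.641 -0.377  0.037] [ 0.616 -0.404  0.003] [ 0.678 -0.353  0.044]
roll_a 0.57 [ 0.579 -0.401  0.036] [ 0.556 -0.428  0.007] [ 0.607 -0.379  0.043]
tape_roll 0.97 [ 0.442 -0.471  0.047] [ 0.397 -0.51   0.004] [ 0.485 -0.418  0.054]
spatula 0.81 [ 0.741 -0.139  0.018] [ 0.726 -0.2   -0.001] [ 0.758 -0.071  0.023]
lid from z 0.528
t 9.03 tcp [ 0.5274 -0.0294  0.3261] rot [3.131 0.017 1.428] F [ 7.8 -4.6 -5.9] op 0.246 q [-0.12  0.19  1.41 -0.02  1.53 -1.54]
shift mm [ 0.4 -9.1 -0.7] turn [ 0.6  1.  -0.1]
[ 0.0004 -0.0009  0.0013  0.0003  0.0013 -0.0006]
```

```bash
python3 -c "
from h import *
print(hand_in()); arc(.53)"
```

```text
the job is handed in; nothing more can be done
None
the job is handed in; nothing more can be done
```

The lid is held about half open by the gripped handle, and the job was handed in at about 9 s on the robot clock. No verdict is reported. The fingers took the sleeve near its pull-side end, pulled it about 17 mm along the bar, then lifted it along the hinge arc at about 0.25 rad/s.

**Last checks**
- **Pull:** the sideways force was about 11 N at 17 mm, which matches the spring.
- **Lid angle:** about 0.53 rad (30°), worked out from the handle height. The scene picture, taken just before a last small lift, agreed that it was about half open.
- **Stillness:** the tool pose did not change over the last 0.45 s, and the joint speeds were about 0.001 rad/s.
- **Grip:** the fingers were open about 23–24 mm on the 24 mm sleeve. The wrist still carried a load of about 6 N down and about 9 N sideways.
- **Bystanders:** the tub and tape roll were within 5 mm of their starting positions. The rolls were found separately only at the end and look in place in the pictures.

**Checks that were incomplete or disagreed**
- **Plate:** the detector missed it in the final picture. It looked in place in the scene picture.
- **Spatula:** only part of it was outlined at the end, so its median position shifted from before. The extents of the visible part match the start, and the scene picture shows it in place.
- **Sleeve drift:** the sleeve crept back about 9 mm along its bar during the lift. This happened above the keeper, where it is allowed.

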